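Hold the spin dryer's lid open for loading

ROBOT

A 6-joint arm with a two-finger parallel gripper is mounted at the origin on the work surface. World frame = base frame: x ahead of the robot, y to its left, z up, the work surface at z = 0. Lengths are in m, angles in degrees, forces in N, time in s.
With the tool pointing down it reaches from about 0.275 to 0.825 m from the base axis. Payload 4.9 kg.
Tool frame: the origin (TCP) lies at the very end of the fingers, on their centre line; the grasp point (between the pads) lies 19 mm behind it; z points along the fingers, y is the line along which they close (so a half turn about z gives the same grasp; the last joint's range is limited). The gripper opens to 85 mm and grips with 20 to 120 N. Pads are 22 mm wide; open, the fingers measure 114 mm over their backs; the gripper's body (76 mm by 85 mm) begins 54 mm behind the grasp point. The pads swing forward as they close: fully open they stand 13 mm farther back than shut.
Start: joints at [64.561, 18.69, -11.035, 60.275, 0, 82.311], TCP at [0.168, 0.524, 0.231] pointing down, gripper open.
Joint ranges: [-152.03, 152.03], [-55.5, 102.48], [-74.3, 77.21], [-110.64, 120.58], [-84.22, 78.4], [-180, 180]. Speed limits (degrees/s): [147.25, 147.25, 180, 180, 180, 180].

INTERFACE

Orientations are given as a 3x3 rotation matrix whose columns are the frame's x, y, z axes.
In Python, from station import r, inverse_kinematics, grab_frame, camera_params, job, find_in gives the robot as it stands. Calls block until the motion is done:
- r.goto(position, orientation): joint-space move of the TCP to a pose.
- r.servo_line(position, vel=0.15, frame=None, f_stop=None): straight line of the TCP; frame=None keeps the orientation; vel is the mean speed in m/s. With f_stop (N) it stops when the force on the tool has changed by that much, and returns True; else False.
- r.movej(angles): joint-space move.
- r.release() and r.gripper_close(strength=None): open the fingers fully, or close them until they stop; strength is the grip in N (None keeps the last).
- r.sleep(seconds).
- inverse_kinematics(position, orientation): joint angles nearest the present ones, or None.
- grab_frame(name): name is "scene" or "top" or "wrist"; returns the picture (400x640x3 uint8, red, green, blue); there is no depth.
- camera_params(name): a dict with "intrinsics" (3x3 intrinsics, pixels), "extrinsics" (4x4, takes a point from world to camera coordinates); the wrist camera has in their place "hand_eye" (4x4, takes a point from camera to tool coordinates, whose origin is the TCP and whose axes are the flange's). Camera axes: x right, y down, z forward; pixel columns grow to the right and rows downward; lengths in m; the calibration is good to about 2 mm. A picture is of the moment at which its call begins: read the wrist's pose just before it. camera_params takes no time and is no camera call.
A pose or a line that the arm cannot do raises r.MotionError and nothing moves.
- job.hand_in(): hands the job in; it is judged then, once.
Trained networks look in the newest picture that a camera, given by its name, has taken for a name from the list of things; names that differ only in an ending like _2 or _b are one class to them, and where a whole thing is asked for, a point or a joint stands for the part that bears it (a point fixed in the world has none). Each returns a list of dicts, best first, with "score" (0 to 1); they miss things now and then, are a little off and sometimes report something else, mostly with a low value. They report only what shows in the picture. A call takes as long as a camera call.
- find_in(camera, target): "location" ([x, y, z] in m, in world coordinates, good to about 4 mm: the middle of the surface that is visible of it).
Readings, each from a call of its own:
- r.read_time(): time.
- r.read_joint_positions(): joint angles.
- r.read_dq(): joint speeds.
- r.read_effort(): joint torques, N m.
- r.read_tool_pos(): TCP position.
- r.read_ee_rot(): TCP orientation.
- r.read_wrist_force(): force on the tool from outside, world axes, zero at the start.
- r.read_ft_torque(): the same for the moment, N m.
- r.read_grip_width(): finger opening in m.
- r.read_gripper_force(): force on a finger pad.
Only numpy, scipy, OpenCV 4.12 (cv2) and the standard library are available. Lean on these libraries where they do the work, as an engineer would, in place of code of your own. Each camera call takes 0.05 s, during which the arm holds its last target. There are 200 camera calls.

TASK

I am about to move the wash from the soak tub into the spin dryer: first raise the soak tub's blue lid, which has a stiff hinge and stays where it is put, to 60 degrees open and let go of it. Then lift the spin dryer's white lid (the one with the red handle), which springs shut if let go, and keep holding it 45 degrees open: finish while still holding it there. Do not shift or knock over the bottles and other loose things on the counter.

Things in the scene. Friction and masses are not known exactly. Their poses are not given: they have to be found in the camera images.
- soak_tub: Soak tub: fixed low box, 220 (x) x 240 (y) x 85 mm tall, let into the counter with a steel flange. Origin at the centre of its underside. Its front with the handle faces its own -x (the robot, yawed up to 0.2 rad); lid hinged along its far edge. White box, blue lid, white handle. It stands left or right of the spin dryer.
- soak_lid (a joint): Opening angle of the soak tub's lid, rad: 0 shut (level), growing as its front rises, stop at 1.7; 60 degrees is 1.047. It starts anywhere from shut to 0.3. The hinge is stiff (about 1.1 N m of friction): the lid stays wherever it is left; lifting at the handle takes 5 to 8 N. Lid panel 215 x 236 x 12 mm, 0.25 to 0.5 kg.
- soak_lid_handle (a point): Middle of the white handle bar: round, 12 mm thick, 124 mm long along the unit's y, on an arm at each end. It lies in the lid's plane, 40 mm in front of the lid's front edge (34 mm gap), 255 mm from the hinge line; when shut 92 mm above the counter with nothing under it, so a finger fits on either side from above. Axes: the unit's at joint 0, turning with the lid about y.
- soak_lid_hinge (a point): Middle of the hinge line of the soak tub's lid, 105 mm behind the unit's origin (its +x), 92 mm above the counter; the hinge line runs along the unit's y. Axes turn with the lid.
- spin_dryer: Spin dryer: fixed low box, 220 (x) x 240 (y) x 85 mm tall, let into the counter with a steel flange. Origin at the centre of its underside. Its front with the handle faces its own -x (the robot, yawed up to 0.2 rad); lid hinged along its far edge. Grey box, white lid with a round window, red handle. It stands left or right of the soak tub.
- spin_lid (a joint): Opening angle of the spin dryer's lid, rad: 0 shut (level), growing as its front rises, stop at 1.2; 45 degrees is 0.785. It starts shut. Its weight and a light spring close it from any angle; holding it up at the handle takes 2 to 4 N. Lid panel 215 x 236 x 12 mm, 0.25 to 0.5 kg.
- spin_lid_handle (a point): Middle of the red handle bar: round, 12 mm thick, 124 mm long along the unit's y, on an arm at each end. It lies in the lid's plane, 40 mm in front of the lid's front edge (34 mm gap), 255 mm from the hinge line; when shut 92 mm above the counter with nothing under it, so a finger fits on either side from above. Axes: the unit's at joint 0, turning with the lid about y.
- spin_lid_hinge (a point): Middle of the hinge line of the spin dryer's lid, 105 mm behind the unit's origin (its +x), 92 mm above the counter; the hinge line runs along the unit's y. Axes turn with the lid.
- detergent: Loose orange detergent bottle, blue cap, 72 mm dia x 200 mm tall, origin at the centre of its underside. To be left alone.
- softener: Loose blue softener bottle, white cap, 68 mm dia x 190 mm tall, origin at the centre of its underside. To be left alone.
- pod_jar: Loose white jar, green lid, 90 mm dia x 100 mm tall, origin at the centre of its underside. To be left alone.
- starch_can: Loose green spray can, 56 mm dia x 170 mm tall, origin at the centre of its underside. To be left alone.
- scoop_cup: Loose blue measuring mug, 70 mm dia x 60 mm tall, origin at the centre of its underside. To be left alone.
- brush: Loose laundry brush lying flat, lower than 50 mm, handle towards its own -x, origin at its underside. To be left alone.
- soap: Loose yellow bar of soap, 85 x 55 x 28 mm, origin at the centre of its underside. To be left alone.

How it is judged (in metres and radians):
On the way, in this order (a step that is already met when the one before it is completed fails the run):
1. the soak tub's lid stands at 60 degrees (within 6), let go of (value of joint soak_lid between 0.9425 and 1.1519 rad and contact force between each of the arm, the fingers and soak_lid below 0.2 N), for 0.3 s.
2. the robot holds the spin dryer's lid 45 degrees open (within 5) (value of joint spin_lid between 0.6981 and 0.8727 rad and contact force between any of the fingers, the arm and spin_lid above 0.5 N), for 0.3 s.
At the end, for the whole second after the job is handed in: The soak tub's lid stands by itself 60 degrees open (within 6), untouched by the robot; the robot is still holding the spin dryer's lid 45 degrees open (within 5) and still, with at least 0.5 N of contact force; the loose things are where they were (within 30 mm) (all of step 1 and all of step 2 and velocity of joint spin_lid between -0.1 and 0.1 rad/s); the arm keeps its last pose, push and grip.
It fails at once if a loose bystander is shifted by more than 30 mm or knocked over (distance of any of detergent, softener, pod_jar, starch_can, scoop_cup, brush, soap from where it was at the start of the episode above 0.03 m or angle between any of detergent, softener, pod_jar, starch_can, scoop_cup's own z axis and vertical above 0.6 rad).
It also fails if it takes over 64 s, if anything falls off the work surface, if the arm or the gripper's body presses on something with over 40 N, if the wrist force passes 120 N, or if a joint passes its speed limit or range.

## Working session

There is one attempt and no reset: what is moved stays moved. The work goes in short steps, each a Python script; the robot and the scene stay as the last script left them, time stands still between calls to the robot, and variables do not carry over. Pictures are saved under pics/ and viewed, at most 10 in all, crops included, and the job is handed in when it is done.

```bash
mkdir -p pics; ls; python3 - <<'E'
from station import *
import cv2,numpy as np
for c in("scene","top"):
    im=grab_frame(c); cv2.imwrite(f"pics/{c}0.png",im[:,:,::-1])
    p=camera_params(c); print(c,np.round(p["intrinsics"],1).tolist(),np.round(p["extrinsics"],4).tolist())
    for t in("soak_tub","soak_lid","soak_lid_handle","spin_dryer","spin_lid","spin_lid_handle","soak_lid_hinge","detergent","softener","pod_jar","starch_can","scoop_cup","brush","soap"):
        print(t,[(round(d["score"],2),np.round(d["location"],3).tolist()) for d in find_in(c,t)[:2]])
print(r.read_time())
E
```

```text
pics
station.py
scene [[403.0, 0.0, 321.5], [0.0, 403.0, 201.4], [0.0, 0.0, 1.0]] [[-0.5198, 0.8543, -0.0069, 0.2794], [0.7164, 0.4315, -0.5483, -0.3238], [-0.4654, -0.29, -0.8362, 1.8495], [0.0, 0.0, 0.0, 1.0]]
soak_tub [(0.88, [0.677, -0.174, 0.113])]
soak_lid [(0.94, [0.66, -0.194, 0.126])]
soak_lid_handle [(0.74, [0.657, -0.193, 0.124]), (0.58, [0.602, 0.182, 0.096])]
spin_dryer [(0.77, [0.619, 0.194, 0.096])]
spin_lid [(0.85, [0.593, 0.186, 0.1])]
spin_lid_handle [(0.69, [0.594, 0.181, 0.097])]
soak_lid_hinge [(0.97, [0.658, -0.192, 0.128])]
detergent [(0.74, [0.519, 0.502, 0.129])]
softener [(0.94, [0.459, -0.493, 0.105])]
pod_jar [(0.6, [0.64, 0.482, 0.1])]
starch_can [(0.94, [0.59, -0.45, 0.12])]
scoop_cup [(0.71, [0.338, 0.35, 0.029])]
brush []
soap [(0.56, [0.403, 0.02, 0.029])]
top [[471.1, 0.0, 333.1], [0.0, 471.1, 204.7], [0.0, 0.0, 1.0]] [[-0.0257, -0.9994, -0.0222, 0.0161], [-0.9838, 0.0292, -0.1768, 0.5641], [0.1773, 0.0173, -0.984, 1.4318], [0.0, 0.0, 0.0, 1.0]]
soak_tub [(0.86, [0.629, -0.191, 0.123]), (0.55, [0.581, 0.176, 0.098])]
soak_lid [(0.63, [0.648, -0.203, 0.133]), (0.41, [0.58, 0.168, 0.097])]
soak_lid_handle [(0.71, [0.645, -0.2, 0.131]), (0.71, [0.58, 0.176, 0.099])]
spin_dryer [(0.74, [0.578, 0.168, 0.095]), (0.16, [0.496, 0.485, 0.131])]
spin_lid [(0.83, [0.582, 0.174, 0.097])]
spin_lid_handle [(0.85, [0.58, 0.172, 0.097])]
soak_lid_hinge [(0.68, [0.645, -0.202, 0.129])]
detergent [(0.79, [0.493, 0.486, 0.136]), (0.37, [0.395, 0.014, 0.029])]
softener [(0.69, [0.439, -0.494, 0.132]), (0.5, [0.579, 0.166, 0.097])]
pod_jar [(0.77, [0.614, 0.467, 0.096])]
starch_can [(0.66, [0.57, -0.453, 0.155])]
scoop_cup [(0.75, [0.341, 0.35, 0.02])]
brush [(0.86, [0.313, -0.292, 0.018])]
soap [(0.77, [0.394, 0.017, 0.03]), (0.5, [0.581, 0.175, 0.095])]
1.5
```

View pics/scene0.png

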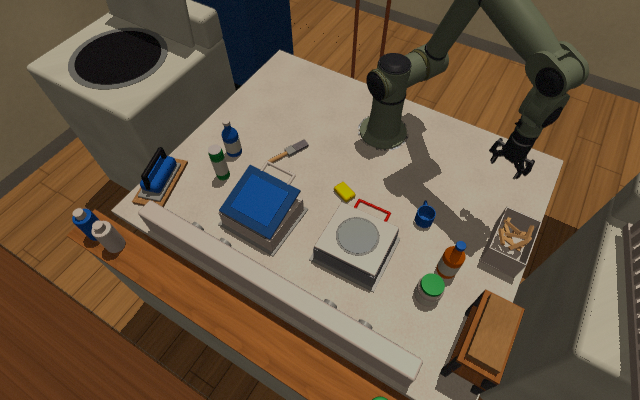

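View pics/top0.png

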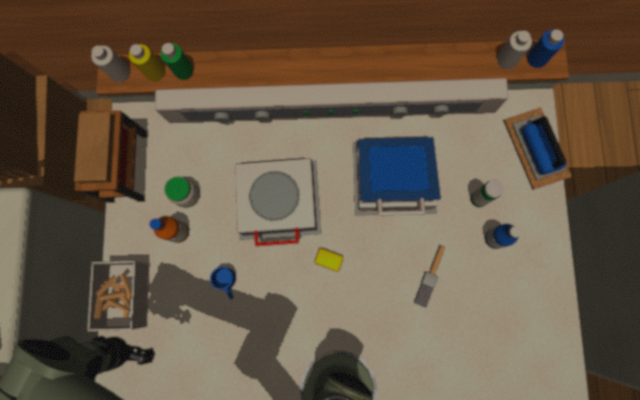

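The spin dryer (red handle, top px ~257–298, 232–243) is on the left, and the soak tub (blue lid, white handle, top px ~377–425, 200–212) is on the right with its lid slightly open. I'll fit both units' poses from colour masks.

```bash
cat > h.py <<'E'
import numpy as np,cv2
from station import *
from scipy.optimize import least_squares
def proj(c,P):
    p=camera_params(c); E=p["extrinsics"]; q=(E[:3,:3]@np.asarray(P).T).T+E[:3,3]; q=q@np.array(p["intrinsics"]).T
    return q[:,:2]/q[:,2:]
def unit(hx,hy,yaw,th,L):  # L: lid-frame pts (d from hinge toward front, y, n) -> world
    L=np.asarray(L,float); d=np.array([-np.cos(th),0,np.sin(th)]); n=np.array([np.sin(th),0,np.cos(th)])
    P=L[:,:1]*d+L[:,1:2]*[0,1,0]+L[:,2:]*n
    c,s=np.cos(yaw),np.sin(yaw)
    return P@np.array([[c,-s,0],[s,c,0],[0,0,1]]).T+[hx,hy,0.092]
def quad(m):
    cs,_=cv2.findContours(m,cv2.RETR_EXTERNAL,cv2.CHAIN_APPROX_NONE); c=max(cs,key=cv2.contourArea); c=cv2.convexHull(c)
    for e in np.arange(1,30,.5):
        a=cv2.approxPolyDP(c,e,True)
        if len(a)<=4: return a[:,0].astype(float)
def match(q,p): # sum-min nearest
    from scipy.optimize import linear_sum_assignment as l
    D=np.linalg.norm(q[:,None]-p[None],axis=2); i,j=l(D); return (q[i]-p[j]).ravel()
def mask(im,kind,roi):
    h=cv2.cvtColor(im,cv2.COLOR_RGB2HSV); H,S,V=cv2.split(h)
    m=((S>130)&(V>60)&(((H<8)|(H>172)) if kind=="red" else ((H>100)&(H<125)))).astype(np.uint8)*255
    k=np.zeros_like(m); x0,y0,x1,y1=roi; k[y0:y1,x0:x1]=m[y0:y1,x0:x1]; return k
E
python3 - <<'E'
from h import *
rois={"scene":((345,190,405,230),(205,160,320,260)),"top":((240,220,310,250),(340,125,450,215))}
Q={}
for c in rois:
    im=cv2.imread(f"pics/{c}0.png")[:,:,::-1].copy()
    for k,ro in zip(("red","blue"),rois[c]):
        m=mask(im,k,ro)
        Q[c,k]=quad(m); print(c,k,int((m>0).sum()),Q[c,k].tolist())
blue=[[0,118,6],[0,-118,6],[215,118,6],[215,-118,6]]
red=[[261,62,0],[261,-62,0],[215,62,0],[215,-62,0]]
B,R=np.array(blue)/1e3,np.array(red)/1e3
for cams in (("top",),("scene",),("top","scene")):
    s=least_squares(lambda v:np.concatenate([match(Q[c,"blue"],proj(c,unit(*v,B))) for c in cams]),[.75,-.2,0,.2]); 
    print("soak",cams,s.x.round(4),s.cost.round(1))
    s=least_squares(lambda v:np.concatenate([match(Q[c,"red"],proj(c,unit(*v,0,R))) for c in cams]),[.7,.17,0]); 
    print("spin",cams,s.x.round(4),s.cost.round(1))
E
```

```text
scene red 147 [[354.0, 206.0], [358.0, 199.0], [390.0, 214.0], [385.0, 221.0]]
scene blue 3213 [[299.0, 190.0], [269.0, 238.0], [219.0, 210.0], [250.0, 165.0]]
top red 244 [[298.0, 229.0], [297.0, 242.0], [255.0, 244.0], [255.0, 231.0]]
top blue 4542 [[431.0, 139.0], [438.0, 197.0], [362.0, 199.0], [359.0, 141.0]]
soak ('top',) [ 0.7546 -0.1972 -0.0087  0.3528] 14.0
spin ('top',) [0.7023 0.1777 0.0139] 4.2
soak ('scene',) [ 0.7595 -0.1998  0.0071  0.1886] 2.8
spin ('scene',) [0.6998 0.179  0.0207] 4.7
soak ('top', 'scene') [ 0.76   -0.1977 -0.0076  0.28  ] 22.7
spin ('top', 'scene') [0.7015 0.1783 0.0164] 9.3
```

```bash
cat >> h.py <<'E'
SOAK=(0.760,-0.1977,-0.0076); SPIN=(0.7015,0.1783,0.0164)
def rot(phi,yaw,flip):  # tool pointing forward, phi below horizontal
    z=np.array([np.cos(phi)*np.cos(yaw),np.cos(phi)*np.sin(yaw),-np.sin(phi)])
    x=flip*np.array([-np.sin(yaw),np.cos(yaw),0]); return np.column_stack([x,np.cross(z,x),z])
def pose(U,th,phi,flip,back=0,rad=.255):  # TCP pose with grasp point on the bar, drawn back along the tool
    R=rot(np.radians(phi),U[2],flip); return unit(*U,th,[[rad,0,0]])[0]+R[:,2]*(.019-back),R
E
python3 - <<'E'
from h import *
for n,U,ths in(("soak",SOAK,(.28,.6,1.047)),("spin",SPIN,(0,.4,.785))):
  for f in(1,-1):
    for phi in(15,30,45,60,75):
      o=[]
      for th in ths:
        for b in((0,.1) ):
          q=inverse_kinematics(*pose(U,th,phi,f,b)); o.append("--" if q is None else np.round(q).astype(int).tolist())
      print(n,f,phi,*o)
E
```

```text
soak 1 15 -- -- -- -- [-39, 15, -62, -59, 37, 78] [-50, 2, -70, -50, 47, 73]
soak 1 30 [-49, 21, -72, -52, 40, 61] [-63, 2, -74, -25, 50, 46] [-44, 8, -64, -34, 37, 64] [-56, -8, -66, -12, 46, 53] [-37, 5, -50, -20, 31, 70] [-45, -8, -53, -6, 37, 64]
soak 1 45 [-43, 10, -60, -16, 29, 57] [-52, -6, -60, 5, 34, 48] [-40, 4, -51, -3, 27, 60] [-48, -9, -50, 15, 31, 53] [-33, 5, -36, 9, 23, 65] [-39, -6, -35, 22, 26, 61]
soak 1 60 [-38, 10, -47, 9, 18, 57] [-42, -2, -44, 25, 20, 52] [-35, 7, -37, 21, 16, 59] [-39, -3, -33, 36, 18, 55] [-30, 10, -21, 32, 14, 64] [-33, 3, -16, 45, 15, 61]
soak 1 75 [-33, 15, -33, 30, 8, 59] [-34, 6, -27, 44, 8, 57] [-31, 13, -23, 41, 7, 61] [-32, 7, -16, 54, 8, 59] [-26, 19, -4, 54, 7, 65] [-28, 15, 5, 67, 7, 64]
soak -1 15 -- -- -- -- [-39, 15, -62, -59, 37, -102] [-50, 2, -70, -50, 47, -107]
soak -1 30 [-49, 21, -72, -52, 40, -119] [-63, 2, -74, -25, 50, -134] [-44, 8, -64, -34, 37, -116] [-56, -8, -66, -12, 46, -127] [-37, 5, -50, -20, 31, -110] [-45, -8, -53, -6, 37, -116]
soak -1 45 [-43, 10, -60, -16, 29, -123] [-52, -6, -60, 5, 34, -132] [-40, 4, -51
[... 912 characters left out ...]
, 29, -4, 104] [14, 7, -38, 30, -3, 103] [15, -1, -31, 45, -4, 103] [12, 8, -24, 43, -3, 101] [13, 2, -16, 57, -3, 102]
spin -1 15 -- -- -- -- -- --
spin -1 30 -- -- -- -- [19, 0, -68, -36, -15, -81] [25, -19, -69, -18, -21, -77]
spin -1 45 -- -- [19, 1, -66, -20, -13, -77] [25, -18, -64, 1, -16, -73] [17, -4, -54, -3, -11, -79] [20, -18, -51, 13, -14, -76]
spin -1 60 [17, 12, -62, -13, -8, -76] [20, -5, -60, 6, -9, -73] [16, 1, -52, 8, -8, -77] [19, -12, -48, 25, -9, -74] [14, 0, -39, 22, -7, -78] [16, -10, -34, 36, -8, -77]
spin -1 75 [15, 14, -48, 13, -3, -77] [15, 3, -43, 29, -4, -76] [14, 7, -38, 30, -3, -77] [15, -1, -31, 45, -4, -77] [12, 8, -24, 43, -3, -79] [13, 2, -16, 57, -3, -78]
```

```bash
python3 - <<'E'
from h import *
p=r.read_tool_pos(); r.servo_line([p[0],p[1],.36],vel=.25)
r.goto(*pose(SOAK,.28,45,1,.13))
print(r.read_time(),np.round(r.read_tool_pos(),3),np.round(r.read_joint_positions(),1))
T=np.eye(4); T[:3,:3]=r.read_ee_rot(); T[:3,3]=r.read_tool_pos()
im=grab_frame("wrist"); cp=camera_params("wrist"); K=np.array(cp["intrinsics"]); X=np.linalg.inv(T@np.array(cp["hand_eye"]))
print([(round(d["score"],2),np.round(d["location"],3).tolist()) for d in find_in("wrist","soak_lid_handle")[:2]])
vis=im[:,:,::-1].copy()
for th,col in((.2,(0,255,255)),(.28,(0,255,0)),(.35,(0,0,255))):
    P=unit(*SOAK,th,[[.255,-.062,0],[.255,.062,0]])
    q=(X[:3,:3]@P.T).T+X[:3,3]; q=q@K.T; q=(q[:,:2]/q[:,2:]); print(th,q.round(0).tolist())
    cv2.line(vis,*[tuple(int(v) for v in a) for a in q],col,1)
cv2.imwrite("pics/w1.png",vis); cv2.imwrite("pics/w1raw.png",im[:,:,::-1])
E
```

```text
4.8917 [ 0.437 -0.195  0.241] [-55.5 -10.2 -58.4  12.   35.5  44.5]
[(0.75, [0.59, -0.18, 0.143])]
0.2 [[303.0, 262.0], [300.0, 122.0]]
0.28 [[322.0, 268.0], [322.0, 122.0]]
0.35 [[340.0, 273.0], [343.0, 123.0]]
```

View pics/w1.png

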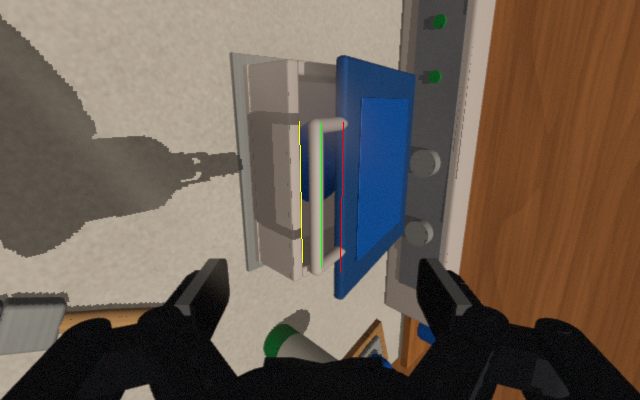

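The bar is at column ~316, which puts the lid angle at about 0.26 rad. It lies centred between the open fingers (228–420). Next I'll grip it and lift.

```bash
cat >> h.py <<'E'
def theta(U,depth=.019):
    R=np.array(r.read_ee_rot()); g=np.array(r.read_tool_pos())-R[:,2]*depth
    c,s=np.cos(U[2]),np.sin(U[2]); d=g-[U[0],U[1],.092]; a=d[0]*c+d[1]*s
    return round(float(np.arctan2(d[2],-a)),4),round(float(np.hypot(a,d[2])),4)
E
python3 - <<'E'
from h import *
p,R=pose(SOAK,.258,45,1)
print(r.servo_line(p,vel=.1,f_stop=15))
r.gripper_close(25); print(r.read_grip_width(),np.round(r.read_wrist_force(),1),theta(SOAK))
for th in np.linspace(.258,1.047,8)[1:]:
    r.servo_line(pose(SOAK,th,45,1)[0],vel=.12)
    print(round(th,3),theta(SOAK),np.round(r.read_wrist_force(),1),round(r.read_grip_width(),4))
print(r.read_time())
E
```

```text
False
0.010972151844225762 [-3.6  0.1  1.8] (0.2572, 0.2552)
0.371 (0.3709, 0.2555) [-9.6 -0.6  6.3] 0.0106
0.483 (0.4829, 0.2558) [-14.    0.   10.5] 0.0108
0.596 (0.5975, 0.2554) [-8.5 -1.   6.4] 0.0112
0.709 (0.7117, 0.2554) [-6.5  1.5  6.3] 0.0113
0.822 (0.8255, 0.2552) [-1.2  0.9  4.9] 0.0108
0.934 (0.9383, 0.2553) [-0.9  1.1  4.2] 0.0109
1.047 (1.0496, 0.2551) [1.7 1.8 3.6] 0.0111
9.875
```

```bash
python3 - <<'E'
from h import *
r.release(); r.sleep(.2)
r.servo_line(pose(SOAK,1.05,45,1,.13)[0],vel=.15)
T=np.eye(4); T[:3,:3]=r.read_ee_rot(); T[:3,3]=r.read_tool_pos()
im=grab_frame("wrist"); cp=camera_params("wrist"); K=np.array(cp["intrinsics"]); X=np.linalg.inv(T@np.array(cp["hand_eye"]))
vis=im[:,:,::-1].copy()
for th,col in((.95,(0,255,255)),(1.047,(0,255,0)),(1.15,(0,0,255))):
    P=unit(*SOAK,th,[[.255,-.062,0],[.255,.062,0]])
    q=(X[:3,:3]@P.T).T+X[:3,3]; q=q@K.T; q=(q[:,:2]/q[:,2:])
    cv2.line(vis,*[tuple(int(v) for v in a) for a in q],col,1)
cv2.imwrite("pics/w2.png",vis)
# move over to the spin dryer, high and drawn back
p,R=pose(SPIN,0,55,1,.13,.255); p[2]+=.05
print(inverse_kinematics(p,R), r.read_time())
r.goto(p,R)
T=np.eye(4); T[:3,:3]=r.read_ee_rot(); T[:3,3]=r.read_tool_pos()
im=grab_frame("wrist"); X=np.linalg.inv(T@np.array(cp["hand_eye"]))
vis=im[:,:,::-1].copy()
P=unit(*SPIN,0,[[.255,-.062,0],[.255,.062,0]]); q=(X[:3,:3]@P.T).T+X[:3,3]; q=q@K.T; q=(q[:,:2]/q[:,2:])
cv2.line(vis,*[tuple(int(v) for v in a) for a in q],(0,255,0),1); print(q)
cv2.imwrite("pics/w3.png",vis)
for ph in (50,55):
  print(ph,[inverse_kinematics(*pose(SPIN,th,ph,1,.005)) is not None for th in(0,.2,.4,.6,.785)])
E
```

```text
[ 23.33577565 -16.70992884 -58.69622457  15.0950016  -12.62312565
 108.65289731] 11.85
[[292.60137402 247.49839977]
 [288.70586537 119.37672939]]
50 [True, True, True, True, True]
55 [True, True, True, True, True]
```

View pics/w2.png

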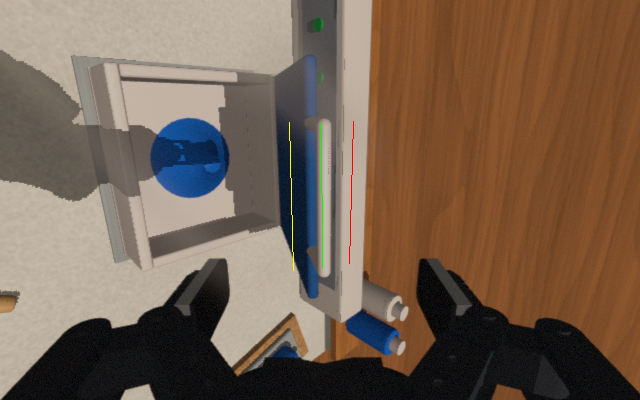

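View pics/w3.png

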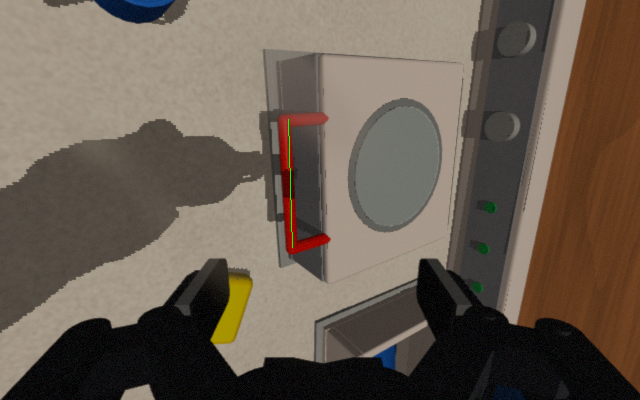

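The soak lid stands at about 1.05 rad, with its bar at column 323 on the 60° line. The red bar runs (284,118)–(292,248), a couple of mm nearer the robot than predicted and yawed slightly more. I'll correct for that, then grip and lift.

```bash
sed -i 's/SPIN=(.*/SPIN=(0.699,0.182,0.032)/' h.py; python3 - <<'E'
from h import *
p,R=pose(SPIN,0,50,1,.10); r.goto(p,R)
print(r.servo_line(pose(SPIN,0,50,1,.005)[0],vel=.08,f_stop=12))
r.gripper_close(25); print(r.read_grip_width(),np.round(r.read_wrist_force(),1),theta(SPIN,.014))
for th in np.linspace(0,.785,8)[1:]:
    r.servo_line(pose(SPIN,th,50,1,.005)[0],vel=.1)
    print(round(th,3),theta(SPIN,.014),np.round(r.read_wrist_force(),1),round(r.read_grip_width(),4))
r.sleep(.6)
for c in("scene","top"): cv2.imwrite(f"pics/{c}1.png",grab_frame(c)[:,:,::-1])
print(r.read_time(),theta(SPIN,.014),r.read_gripper_force(),np.round(r.read_wrist_force(),1))
E
```

```text
False
0.010654823239899738 [-2.1  0.2 -0.8] (-0.0021, 0.2558)
0.112 (0.1093, 0.2562) [-4.3  1.5 -2.3] 0.0109
0.224 (0.2169, 0.2566) [-7.5  2.  -0.9] 0.0111
0.336 (0.3261, 0.2566) [-8.8  2.1  0.3] 0.0107
0.449 (0.4374, 0.2563) [-12.    2.    2.7] 0.0108
0.561 (0.5535, 0.2557) [-13.1   2.3   4.7] 0.0108
0.673 (0.6738, 0.2549) [-6.2  2.   1.9] 0.0108
0.785 (0.7832, 0.2548) [-4.3  3.9  1. ] 0.0108
19.7917 (0.7797, 0.2548) 26.132446825504303 [-3.5  4.1  0.7]
```

View pics/scene1.png

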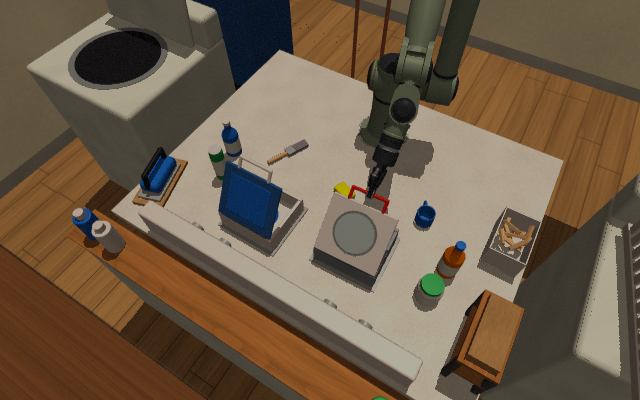

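The scene shows the blue lid standing open (~250,195) and the white lid raised, with the red bar (~370,198) in the fingers. The bottles, mug and soap are where they were.

```bash
python3 - <<'E'
from h import *
r.sleep(.3); print(theta(SPIN,.014)); print(job.hand_in())
E
```

```text
(0.7796, 0.2548)
the job is handed in; nothing more can be done
None
```

I've handed the job in: the soak tub's lid is let go at about 60° open, and the arm is holding the spin dryer's lid at about 45°. Both angles are my own readings from the arm and the cameras, since the hand-in returned no verdict. The last picture showed no loose thing moved.

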